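Seat the thread pitch leaf in the vice screw

TASK

Check the pitch of the vice screw in the wooden stand: pick up the comb leaf with six fine teeth by its grip block, lay it flat on the stand's ledge and mesh its teeth with the thread near the middle of the screw, feeling for the grooves. Press it home with a light, steady push (about 5 newtons, never more than 20) until its straight edge lies flat against the thread crests, and let go of it there. Leave the coarse leaf, the brush and the screw tin where they are.

Things in the scene. Friction and masses are not known exactly. Their poses are not given: they have to be found in the camera images.
- cradle: Two aluminium V-blocks carrying a level steel vice screw on a wooden stand. Origin on the screw's axis, midway between the blocks, 40 mm above the worktop; y along the screw, z up, -x to the ledge. Rests on rubber: yields in +x about 1 mm per 3 N (10 mm at most), springs back; this pose follows. V-blocks at y = +-85 to 103 mm, lower than the screw's top (20.5 mm over the axis).
- screw_mid (a point): The same point on the screw's axis (fixed to the cradle). Thread in the middle 140 mm: pitch 10 mm, crest diameter 40 mm, crests 2 mm wide, 60 degree V grooves 5 mm deep; take the turns as rings at y = c + n x 10 mm. Where the screw lies along its blocks (c, anywhere in a pitch) is NOT in this pose: feel or see it. The screw is clamped, it neither turns nor slides.
- ledge (a point): Middle of the flat top of the stand's wooden ledge, 37 mm above the worktop, 63.5 mm from the screw's axis (at rest), axes as the cradle's. The ledge is 83 mm (x) by 156 mm (y), its far edge 22 mm from the axis; a 6 mm leaf lying on it meets the screw at mid-height. The stand is fixed; its base, 12 mm thick, reaches 46 mm in -x, 99 mm in +x and 131 mm either way in y from here.
- fine_grip (a point): Centre of the upright wooden grip block, 36 x 16 x 40 mm (x, y, z), on the fine comb leaf: a loose steel plate 48 x 64 x 6 mm, 0.08 to 0.17 kg, lying flat on the worktop. This point is 28 mm above the leaf's underside; the block spans 6 to 46 mm. Grasp it from above across its 16 mm (along y), fingertips above the plate. Fully home it is 48 mm in -x of the screw's axis, 25 mm above it.
- fine_edge (a point): Middle of the fine leaf's straight toothed edge, at half thickness: 28 mm in +x of fine_grip, 3 mm above the underside, 20 mm from the screw's axis when home. Six teeth at 10 mm pitch (the leaf that fits) point along +x, away from the robot within 35 degrees, at y = +-5, +-15, +-25 mm: 4.6 mm long, 7.4 mm wide at the root, 2.1 mm at the tip; tips on crests hold the edge 4.6 mm short of home.
- coarse_grip (a point): Centre of the grip block of the coarse comb leaf: same plate, block and origin, but four larger teeth at 16 mm pitch, 7.2 mm long. It does not fit the screw and stays where it lies; the two leaves may have swapped places.
- brush: Wooden bench brush, 35 x 230 x 59 mm, farther from the robot than the stand and leaves, loose on the worktop; origin at the centre of its underside. Stays where it is.
- screw_tin: Open round tin of screws, 74 mm across, 34 mm high, loose on the worktop to the right of the leaves; origin at the centre of its underside. Stays where it is.
Mind the look-alikes: they are no part of the job. Leave any purple or red look-alike of the part that bears fine_grip alone.

How it is judged:
By the outcome, as a careful person would: the job done as asked, in the order asked, and still so for the second after the job is handed in, with the robot touching nothing.
It also fails if it takes over 64 s, if anything falls off the work surface, if the arm or the gripper's body presses on something with over 40 N, if the wrist force passes 120 N, or if a joint passes its speed limit or range.

ROBOT

A 7-joint arm with a two-finger parallel gripper is mounted at the origin on a cart in front of the work surface, level with it; the furniture and walls round the work are solid. World frame = base frame: x ahead of the robot, y to its left, z up, the work surface at z = 0. Lengths are in m, angles in rad, forces in N, time in s.
With the tool pointing down it reaches from about 0.4 to 0.85 m from the base axis. Payload 10.4 kg.
Tool frame: the origin (TCP) lies where the fingers leave the gripper's body, on its centre line; the fingertips stand 73 mm ahead of it and the grasp point (between the pads) lies 54 mm ahead of it; z points along the fingers, y is the line along which they close (so a half turn about z gives the same grasp; the last joint's range is limited). The gripper opens to 85 mm and grips with 20 to 120 N. Pads are 22 mm wide; open, the fingers measure 114 mm over their backs; the gripper's body (76 mm by 85 mm) begins 54 mm behind the grasp point. The pads swing forward as they close: fully open they stand 13 mm farther back than shut.
Start: joints at [-1.338, 0.332, -0.065, 1.46, 0.022, 1.35, -0.088], TCP at [0.158, 0.605, 0.304] pointing down, gripper open.
Joint ranges: [-2.6, 2.6], [-0.5, 2.12], [-1.47, 1.34], [0.16, 2.42], [-1.27, 4.41], [0.06, 2.06], [-2.6, 2.6]. Speed limits (rad/s): [2.22, 2.22, 2.79, 2.79, 3.14, 3.14, 3.14].

INTERFACE

Orientations are given as a unit quaternion [x, y, z, w].
In Python, from workcell import manip, camera gives the robot as it stands. The module is installed in compiled form; this text tells all that it offers.
- The arm moves only by the shell command python3 -m creep 'ROWS' [OPENING] [FORCE]. ROWS is JSON, a list of rows, each a list of 2 entries, a list of its own where there are three numbers: the shift along the tool's x, y, z in mm, then the turn about the tool's z in rad. In form: [[[tx, ty, tz], twist], ...]. A call has 1 to 5 rows; each row is the pose to reach, as a shift and turn from the pose commanded when the call began, along the tool's axes at that moment; what a row does not reach only later rows make up. A row lasts 1/12 s, in which the tool goes at most 41.7 mm and 7.16 degrees, less where a joint would pass 70% of its speed; a pose out of reach is approached as far as the arm can. A call with a gripper value outside its range is refused whole. OPENING is the opening, from 0 (shut) to 1 (fully open), set as the call begins (- or left out, the last holds). The fingers move at their own pace and stop on an object; FORCE is the grip in N (left out, the last holds). Time passes only in rows, so rows that repeat a pose let the fingers close. It gives the time, the measured TCP pose, the force, the opening and the grip force at its end, in the units of the state.
- manip.get_obs(): the state, without advancing time (a new reading comes with each control period).
- camera(name): name is "scene" or "top" or "wrist"; returns a dict with "pixels" (384x512x3 uint8, red, green, blue), "z_map" (384x512 float32, m along the optical axis (not along the pixel's ray), 0 where there is no reading), "fx", "fy", "cx", "cy" (pixels), "extrinsics" (4x4, takes a point from world to camera coordinates). Camera axes: x right, y down, z forward; pixel columns grow to the right and rows downward; lengths in m; the calibration is good to about 2 mm. The wrist camera is an equidistant fisheye: a pixel r from the principal point sees the ray r / f radians off the axis. A picture is of the moment at which its call begins.
- manip.hand_in(): hands the job in; it is judged then, once.
The state is a dict: "clock": time; "joint_pos": joint angles; "joint_velocities": joint speeds; "tau": joint torques, N m; "position": TCP position; "ee_rot": TCP orientation; "ft_force": force on the tool from outside, world axes, zero at the start; "torque": the same for the moment, N m; "grip_width": opening from 0.0 (shut) to 1.0 (fully open); "grasp_force": force on a finger pad.
Only numpy, scipy, OpenCV 4.12 (cv2) and the standard library are available. Lean on these libraries where they do the work, as an engineer would, in place of code of your own. Each camera call takes 0.05 s, during which the arm holds its last target. There are 200 camera calls.

## Working session

There is one attempt and no reset: what is moved stays moved. The work goes in short steps, Python scripts to look and compute and a shell command to move; the robot and the scene stay as the last step left them, time stands still between calls to the robot, and variables do not carry over. Pictures are saved under pics/ and viewed, at most 10 in all, crops included, and the job is handed in when it is done.

```bash
mkdir -p pics
cat > h.py <<'E'
import numpy as np, cv2
from workcell import manip, camera
def world(c,u,v,z=None):
    """pixel -> world, by depth (z None) or on the plane z (pinhole cameras)"""
    E=np.array(c["extrinsics"]);R,t=E[:3,:3],E[:3,3]
    d=np.array([(u-c["cx"])/c["fx"],(v-c["cy"])/c["fy"],1.0])
    o=-R.T@t; w=R.T@d
    s=c["z_map"][int(round(v)),int(round(u))] if z is None else (z-o[2])/w[2]
    return o+s*w
def save(c,n): cv2.imwrite(f"pics/{n}.png",cv2.cvtColor(c["pixels"],cv2.COLOR_RGB2BGR))
E
python3 - <<'E'
from h import *
import pickle
o=manip.get_obs(); print({k:np.round(v,3) for k,v in o.items()})
ims=[]
for n in("top","scene"):
    c=camera(n); pickle.dump(c,open(n+".pkl","wb")); save(c,n)
    print(n,c["fx"],c["fy"],c["cx"],c["cy"],np.round(c["extrinsics"],3).tolist())
E
```

```text
{'clock': np.float64(0.0), 'joint_pos': array([-1.338,  0.333, -0.065,  1.461,  0.022,  1.35 , -0.089]), 'joint_velocities': array([-0.001,  0.001,  0.   , -0.003,  0.001, -0.   , -0.002]), 'tau': array([-1.0000e-03, -6.2543e+01,  4.9000e-02, -3.9162e+01,  1.6000e-02,
        1.0000e-02, -0.0000e+00]), 'position': array([0.158, 0.604, 0.303]), 'ee_rot': array([ 0.128,  0.992, -0.001, -0.   ]), 'ft_force': array([ 0.231, -1.309, -0.165]), 'torque': array([0.024, 0.045, 0.008]), 'grasp_force': np.float64(0.0), 'grip_width': np.float64(1.0)}
top 377.70729645869756 377.70729645869756 253.43233663675437 192.49651313938594 [[0.014, -1.0, 0.001, -0.118], [-0.99, -0.014, -0.138, 0.587], [0.138, 0.001, -0.99, 0.844], [0.0, 0.0, 0.0, 1.0]]
scene 397.6777111245772 397.6777111245772 259.13782035732766 193.91144392292742 [[0.775, -0.632, -0.008, -0.537], [-0.366, -0.438, -0.821, 0.21], [0.516, 0.639, -0.57, 0.898], [0.0, 0.0, 0.0, 1.0]]
```

View pics/top.png

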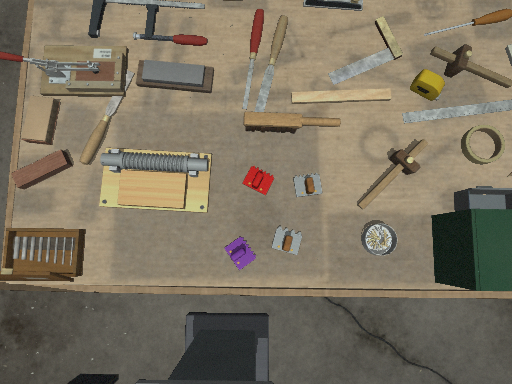

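View pics/scene.png

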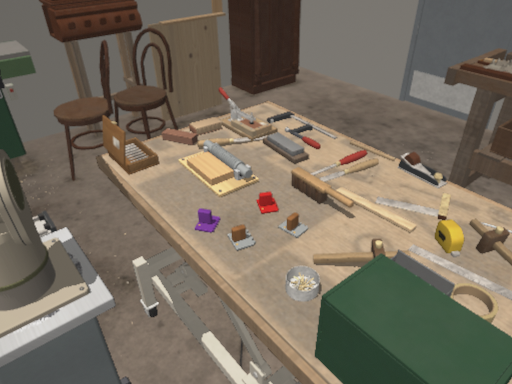

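Top view: the stand is at (155,180), with the screw at (155,162) and the ledge at (152,190). The possible fine leaves are grey at (308,185), grey at (287,240), red at (258,180) and purple at (240,252). Red and purple are the look-alikes to leave alone. The tin is at (379,238) and the brush at (290,122). I'll crop the two grey leaves to count teeth.

Run:
```python
from h import *
import pickle
c=pickle.load(open("top.pkl","rb")); p=cv2.cvtColor(c["pixels"],cv2.COLOR_RGB2BGR)
a=cv2.resize(p[160:270,265:335],None,fx=5,fy=5,interpolation=cv2.INTER_CUBIC)
b=cv2.resize(p[143:213,97:212],None,fx=3.8,fy=3.8,interpolation=cv2.INTER_CUBIC)
o=np.zeros((550,800,3),np.uint8); o[:a.shape[0],:a.shape[1]]=a; o[:b.shape[0],355:355+b.shape[1]]=b[:,:445]
cv2.imwrite("pics/crop.png",o)
P=lambda u,v,z=None:np.round(world(c,u,v,z),3)
for u,v in((308,185),(287,240),(308,178),(296,185),(155,162),(152,190),(110,198)): print(u,v,P(u,v))
```

```text
308 185 [ 0.608 -0.237  0.043]
287 240 [ 0.479 -0.188  0.044]
308 178 [ 0.624 -0.237  0.047]
296 185 [ 0.614 -0.213  0.004]
155 162 [0.655 0.121 0.055]
152 190 [0.592 0.13  0.035]
110 198 [0.574 0.236 0.012]
```

View pics/crop.png

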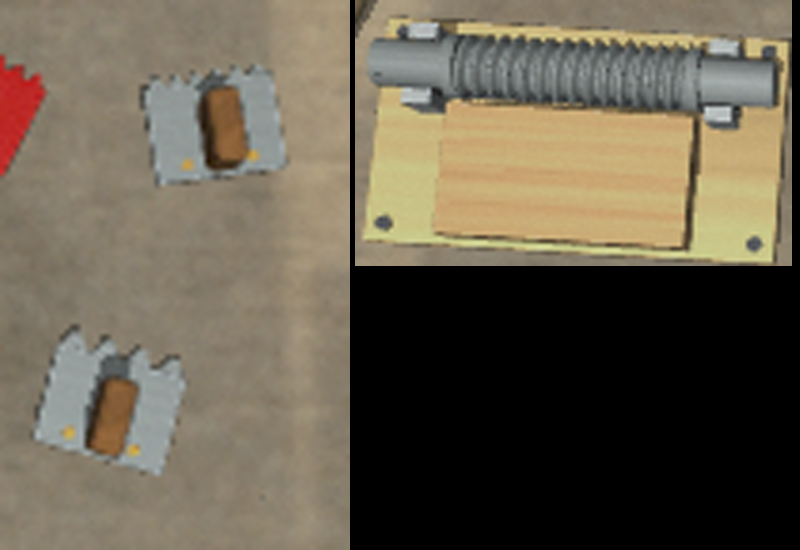

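The upper grey leaf, top-view pixel (308,185) and crop (215,125), has six small teeth, so it is the fine one. The lower leaf, crop (110,400), has four large teeth and is the coarse one. Next I'll measure the block, ledge and screw.

```bash
cat >> h.py <<'E'
def cloud(c):
    E=np.array(c["extrinsics"]);R,t=E[:3,:3],E[:3,3]; h,w=c["z_map"].shape
    u,v=np.meshgrid(np.arange(w),np.arange(h)); z=c["z_map"]
    p=np.stack([(u-c["cx"])/c["fx"]*z,(v-c["cy"])/c["fy"]*z,z],-1)
    return (p-t)@R
def rect(m):
    """min-area rect: centre, long-side direction, sizes (mm)"""
    r=cv2.minAreaRect((m[:,:2]*1000).astype(np.float32)); b=cv2.boxPoints(r)
    e=[b[1]-b[0],b[2]-b[1]]; e=max(e,key=np.linalg.norm)
    return np.round(np.array(r[0]),1),np.round(np.degrees(np.arctan2(e[1],e[0])),1),np.round(r[1],1)
def toolrel(o,dw):
    """world shift (mm) -> tool axes"""
    from scipy.spatial.transform import Rotation as Ro
    return np.round(Ro.from_quat(o["ee_rot"]).inv().apply(dw),1)
E
python3 - <<'E'
from h import *
import pickle
for n in("top","scene"):
    c=pickle.load(open(n+".pkl","rb")); P=cloud(c); hsv=cv2.cvtColor(c["pixels"],cv2.COLOR_RGB2HSV)
    near=lambda x,y,r:(np.hypot(P[...,0]-x,P[...,1]-y)<r)
    m=near(.61,-.237,.05)&(P[...,2]>.038); q=P[m]
    print(n,"blocktop",m.sum(),rect(q),q.mean(0).round(4))
    m=near(.61,-.237,.055)&(P[...,2]>.004)&(hsv[...,1]<60); print(" plate",m.sum(),rect(P[m]),np.median(P[m][:,2]))
    m=near(.59,.13,.10)&(abs(P[...,2]-.037)<.004)&(hsv[...,1]>70); 
    k=cv2.morphologyEx(m.astype(np.uint8),cv2.MORPH_OPEN,np.ones((3,3))); q=P[k>0]
    print(" ledge",len(q),rect(q),np.median(q[:,2]).round(4))
    m=near(.655,.121,.11)&(P[...,2]>.052); q=P[m]; print(" screw",rect(q),q[:,2].max())
    m=near(.63,.125,.18)&(abs(P[...,2]-.012)<.004)&(hsv[...,1]>60); q=P[m]; print(" base",rect(q))
o=manip.get_obs()
from scipy.spatial.transform import Rotation as Ro
R=Ro.from_quat(o["ee_rot"]).as_matrix(); print(R.round(3).tolist())
E
```

```text
top blocktop 105 (array([ 609.8, -241.8]), np.float32(10.0), array([36.4, 16.3])) [ 0.6093 -0.2414  0.0445]
 plate 341 (array([ 615.9, -241. ]), np.float32(-81.4), array([52.5, 64.1])) 0.006213568899192791
 ledge 2262 (array([595.8, 131. ]), np.float32(87.4), array([156.9,  83.2])) 0.0367
 screw (array([659.1, 120.6]), np.float32(87.1), array([219.5,  32.5])) 0.06300467085460239
 base (array([645.8, 145.6]), np.float32(87.5), array([295.7, 191.5]))
scene blocktop 69 (array([ 610.2, -241.8]), np.float32(9.8), array([35.7, 15.4])) [ 0.6077 -0.2437  0.0442]
 plate 186 (array([ 615.4, -240.2]), np.float32(-80.1), array([53.2, 66.3])) 0.006234497053129533
 ledge 660 (array([595. , 131.3]), np.float32(87.6), array([158.6,  83.9])) 0.0375
 screw (array([658.2, 121.5]), np.float32(87.2), array([217.8,  32. ])) 0.0625316474222783
 base (array([624.9, 145.6]), np.float32(77.8), array([315.4, 182.7]))
[[-0.967, 0.253, -0.0], [0.253, 0.967, -0.001], [-0.0, -0.001, -1.0]]
```

```bash
python3 -m creep '[[[-32,-23,4],0],[[-64,-46,8],0],[[-96,-69,12],0],[[-128,-92,16],0],[[-160,-115,20],0]]' 1; python3 -m creep '[[[-32,-23,4],0],[[-64,-46,8],0],[[-96,-69,12],0],[[-128,-92,16],0],[[-160,-115,20],0]]'
python3 -c "
from h import *
o=manip.get_obs();print(o['position'],toolrel(o,(np.array([.61,-.242,.17])-o['position'])*1000))"
```

```text
clock: 0.52
position: [0.2846, 0.4511, 0.2834]
ee_rot: [0.128, 0.992, -0.0, -0.0]
ft_force: [0.3, 1.3, -0.3]
grip_width: 0.998
grasp_force: 0.0
clock: 0.93
position: [0.4103, 0.2994, 0.2637]
ee_rot: [0.128, 0.992, 0.0, -0.0]
ft_force: [1.5, 0.5, 0.2]
grip_width: 1.001
grasp_force: 0.0
[0.41028421 0.29935597 0.26365552] [-330.2 -473.2   93.6]
```

```bash
python3 -m creep '[[[-22,-31,6],0],[[-44,-63,12],0],[[-66,-95,18],0],[[-88,-126,25],0],[[-110,-158,31],0]]' >/dev/null; python3 -m creep '[[[-22,-31,6],0],[[-44,-63,12],0],[[-66,-95,18],0],[[-88,-126,25],0],[[-110,-158,31],0]]' >/dev/null;  python3 -m creep '[[[-22,-31,6],-0.086],[[-44,-63,12],-0.172],[[-66,-95,18],-0.258],[[-88,-126,25],-0.344],[[-110,-157,31],-0.431]]'
python3 -m creep '[[[0,0,0],0],[[0,0,0],0]]'
cat >> h.py <<'E'
def wyaw(o):
    from scipy.spatial.transform import Rotation as Ro
    y=Ro.from_quat(o["ee_rot"]).as_matrix()[:,1]; return np.degrees(np.arctan2(-y[0],y[1]))
E
python3 - <<'E'
from h import *
o=manip.get_obs();print(o['position'],wyaw(o),toolrel(o,(np.array([.61,-.242,.086])-o['position'])*1000),o['ft_force'])
c=camera('wrist'); save(c,'w1')
c=camera('top');P=cloud(c)
E
```

```text
clock: 2.18
position: [0.6093, -0.2415, 0.1698]
ee_rot: [-0.09, 0.996, 0.0, -0.0]
ft_force: [0.1, 0.7, 0.3]
grip_width: 1.006
grasp_force: 0.0
clock: 2.35
position: [0.6082, -0.2428, 0.1695]
ee_rot: [-0.085, 0.996, -0.0, -0.001]
ft_force: [-0.9, 0.7, 0.4]
grip_width: 0.999
grasp_force: 0.0
[ 0.60816873 -0.24282501  0.16952542] 9.803282684413015 [-2.1  0.5 83.5] [-0.91137186  0.72902117  0.41135886]
```

View pics/w1.png

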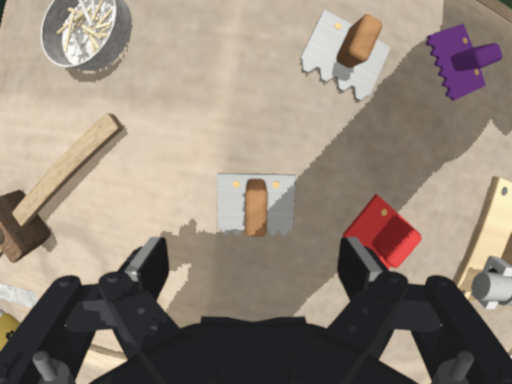

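The wrist view shows the fine leaf centred between the fingers at (256,205). The red look-alike at (383,232) is near the right finger, so I'll narrow the opening before descending.

```bash
python3 -m creep '[[[-2,0,15],0],[[-2,0,30],0],[[-2,0,45],0],[[-2,0,60],0],[[-2,0,74],0]]' 0.5; python3 -m creep '[[[0,0,9],0],[[0,0,9],0],[[0,0,9],0]]'; python3 -m creep '[[[0,0,0],0],[[0,0,0],0],[[0,0,0],0],[[0,0,0],0],[[0,0,0],0]]' 0 40;python3 -m creep '[[[0,0,0],0],[[0,0,0],0],[[0,0,0],0],[[0,0,0],0]]'
```

```text
clock: 2.87
position: [0.6112, -0.2375, 0.0955]
ee_rot: [-0.088, 0.996, 0.001, -0.0]
ft_force: [0.1, -0.8, -0.4]
grip_width: 0.501
grasp_force: 0.0
clock: 3.12
position: [0.6111, -0.239, 0.0877]
ee_rot: [-0.088, 0.996, 0.0, -0.0]
ft_force: [-0.6, -0.2, 0.7]
grip_width: 0.5
grasp_force: 0.0
clock: 3.53
position: [0.6117, -0.2398, 0.089]
ee_rot: [-0.087, 0.996, -0.0, 0.001]
ft_force: [-0.3, 0.3, 6.8]
grip_width: 0.18
grasp_force: 40.7
clock: 3.87
position: [0.6117, -0.2398, 0.089]
ee_rot: [-0.087, 0.996, -0.0, 0.001]
ft_force: [-0.6, -0.7, 6.4]
grip_width: 0.18
grasp_force: 40.7
```

```bash
python3 -m creep '[[[0,0,-10],0],[[0,0,-35],0],[[0,0,-60],0],[[0,0,-85],0],[[0,0,-95],0]]'; python3 -m creep '[[[0,0,0],0],[[0,0,0],0]]'
python3 - <<'E'
from h import *
o=manip.get_obs();print(o['position'],wyaw(o),toolrel(o,(np.array([.5955,.131,.18])-o['position'])*1000),o['ft_force'])
c=camera('top');P=cloud(c);save(c,'t2')
hsv=cv2.cvtColor(c["pixels"],cv2.COLOR_RGB2HSV)
print("at old place max z", np.sort(P[(np.hypot(P[...,0]-.61,P[...,1]+.24)<.03)][:,2])[:3])
E
```

```text
clock: 4.28
position: [0.612, -0.2402, 0.1869]
ee_rot: [-0.087, 0.996, -0.001, 0.002]
ft_force: [0.2, -1.0, 0.1]
grip_width: 0.181
grasp_force: 39.7
clock: 4.45
position: [0.6109, -0.2393, 0.1824]
ee_rot: [-0.088, 0.996, 0.0, 0.0]
ft_force: [0.5, -0.0, -1.9]
grip_width: 0.177
grasp_force: 39.7
[ 0.61091836 -0.23934209  0.18243929] 10.046161363425822 [-49.4 367.4   2.6] [ 0.51481504 -0.02873718 -1.90527413]
at old place max z [0.48581231 0.48582993 0.48648234]
```

```bash
python3 -m creep '[[[-5,36,0],0],[[-10,73,0],0],[[-15,110,0],0],[[-20,147,0],0],[[-25,183,0],0]]' >/dev/null; python3 -m creep '[[[-5,37,0],0.04],[[-10,74,0],0.08],[[-15,111,0],0.13],[[-20,148,0],0.18],[[-25,184,0],0.218]]'; python3 -m creep '[[[0,0,0],0],[[0,0,0],0],[[0,0,0],0]]'
python3 - <<'E'
from h import *
o=manip.get_obs();print(o['position'],wyaw(o),toolrel(o,(np.array([.5955,.131,.13])-o['position'])*1000),o['ft_force'])
c=camera('wrist');save(c,'w2')
c=camera('scene');p=cv2.cvtColor(c["pixels"],cv2.COLOR_RGB2BGR)
cv2.imwrite('pics/s2.png',cv2.resize(p[90:210,140:300],None,fx=5,fy=5,interpolation=cv2.INTER_CUBIC))
E
```

```text
clock: 5.33
position: [0.595, 0.1325, 0.1809]
ee_rot: [0.023, 1.0, -0.0, -0.001]
ft_force: [0.5, 0.2, -1.9]
grip_width: 0.183
grasp_force: 39.7
clock: 5.58
position: [0.5957, 0.1299, 0.1813]
ee_rot: [0.021, 1.0, -0.001, -0.001]
ft_force: [0.5, -0.7, -0.7]
grip_width: 0.179
grasp_force: 39.7
[0.59569603 0.12992497 0.18132818] -2.426387510717411 [ 0.1  1.1 51.3] [ 0.46461676 -0.66149691 -0.73985149]
```

View pics/w2.png

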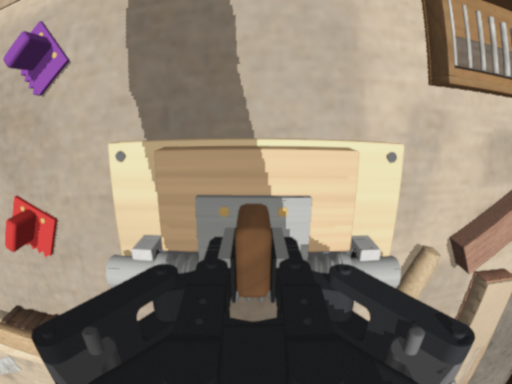

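```bash
python3 -m creep '[[[0,0,14],0],[[0,0,28],0],[[0,0,42],0],[[0,0,52],0],[[0,0,52],0]]'
python3 - <<'E'
from h import *
import pickle
o=manip.get_obs();print(o['position'],o['ft_force'])
a=np.radians(-2.5);ex=np.array([np.cos(a),np.sin(a)]);ey=np.array([-ex[1],ex[0]]);O=np.array([.5955,.131])+.0635*ex
for n in("top","scene"):
    c=pickle.load(open(n+".pkl","rb"));P=cloud(c);d=P[...,:2]-O;x=d@ex*1000;y=d@ey*1000;z=P[...,2]*1000-40
    b=(abs(y)<60)&(z>8)&(abs(x)<22)
    r=np.hypot(x,z)
    for lo,hi in((-14,-4),(-4,4),(4,14),(-22,22)):
        s=b&(x>lo)&(x<hi)
        Y=y[s];A=np.c_[np.ones(s.sum()),np.cos(2*np.pi*Y/10),np.sin(2*np.pi*Y/10)]
        f=np.linalg.lstsq(A,r[s],rcond=None)[0];print(n,lo,hi,s.sum(),"mean r %.1f amp %.2f c %.2f"%(f[0],np.hypot(f[1],f[2]),np.arctan2(f[2],f[1])/2/np.pi*10), "centreX",x[s].mean().round(1))
E
```

```text
clock: 6.1
position: [0.5953, 0.1291, 0.1285]
ee_rot: [0.022, 1.0, -0.001, -0.002]
ft_force: [-1.4, -1.3, -0.7]
grip_width: 0.185
grasp_force: 39.8
[0.59526575 0.12909422 0.12854175] [-1.41225707 -1.26818528 -0.66075093]
top -14 -4 222 mean r 17.1 amp 2.27 c -4.14 centreX -8.8
top -4 4 177 mean r 17.2 amp 2.23 c -4.95 centreX -0.1
top 4 14 177 mean r 17.5 amp 2.32 c 4.20 centreX 8.7
top -22 22 648 mean r 17.5 amp 1.93 c -4.91 centreX -0.9
scene -14 -4 87 mean r 18.1 amp 0.58 c 3.83 centreX -9.4
scene -4 4 51 mean r 19.0 amp 0.83 c 1.70 centreX -0.0
scene 4 14 34 mean r 19.8 amp 0.82 c 1.27 centreX 8.8
scene -22 22 205 mean r 18.7 amp 0.48 c 3.39 centreX -4.8
```

```bash
python3 -m creep '[[[0,0,1],0],[[0,0,2],0],[[0,0,2.5],0],[[0,0,2.5],0]]';python3 -m creep '[[[0,0,0.5],0],[[0,0,1],0],[[0,0,1],0]]'
```

```text
clock: 6.43
position: [0.5967, 0.1306, 0.129]
ee_rot: [0.021, 1.0, 0.0, 0.0]
ft_force: [-0.4, -0.6, -1.3]
grip_width: 0.179
grasp_force: 39.8
clock: 6.68
position: [0.5963, 0.1306, 0.1275]
ee_rot: [0.021, 1.0, 0.0, 0.0]
ft_force: [0.3, -0.1, -1.4]
grip_width: 0.18
grasp_force: 39.8
```

```bash
python3 -m creep '[[[0,0,0.5],0],[[0,0,1],0],[[0,0,1],0]]'|sed -n '2p;4p';python3 -m creep '[[[0,0,0.5],0],[[0,0,1],0],[[0,0,1],0]]'|sed -n '2p;4p'
```

```text
position: [0.5963, 0.1306, 0.1263]
ft_force: [-0.4, 0.4, -1.2]
position: [0.5964, 0.1306, 0.126]
ft_force: [-4.0, -0.1, 6.2]
```

```bash
python3 -m creep '[[[0,0,-0.5],0],[[-1.5,0,-0.5],0],[[-3,0,-0.5],0],[[-4.5,0,-0.5],0],[[-6,0,-0.5],0]]'|sed -n '2p;4p';python3 -m creep '[[[-0.5,0,0],0],[[-1,0,0],0],[[-1.5,0,0],0],[[-2,0,0],0],[[-2,0,0],0]]'|sed -n '2p;4p'
```

```text
position: [0.6024, 0.1305, 0.126]
ft_force: [-3.4, -0.4, 5.8]
position: [0.6043, 0.1303, 0.126]
ft_force: [-4.6, 0.6, 5.3]
```

```bash
python3 -m creep '[[[0,0,-0.4],0],[[0,0,-0.4],0]]'|sed -n '2p;4p';python3 -m creep '[[[-0.5,0,0],0],[[-1,0,0],0],[[-1.5,0,0],0],[[-1.5,0,0],0]]'|sed -n '2p;4p'
```

```text
position: [0.6046, 0.1301, 0.1261]
ft_force: [0.7, -0.7, -1.1]
position: [0.606, 0.1301, 0.1262]
ft_force: [0.4, 0.5, -0.8]
```

```bash
python3 -m creep '[[[0,-1,0],0],[[0,-2,0],0],[[0,-2,0],0]]'|sed -n '2p;4p';for i in 1; do python3 -m creep '[[[-0.5,0,0],0],[[-1,0,0],0],[[-1,0,0],0]]'|sed -n '2p;4p'; done; python3 -m creep '[[[-0.5,0,0],0],[[-1,0,0],0],[[-1,0,0],0]]'|sed -n '2p;4p';python3 -m creep '[[[-0.5,0,0],0],[[-1,0,0],0],[[-1,0,0],0]]'|sed -n '2p;4p'
```

```text
position: [0.6057, 0.1278, 0.1263]
ft_force: [-1.2, 0.2, -1.4]
position: [0.6068, 0.1282, 0.1263]
ft_force: [0.3, -0.4, -0.9]
position: [0.6079, 0.1281, 0.1263]
ft_force: [0.2, 0.8, -0.4]
position: [0.6088, 0.128, 0.1263]
ft_force: [0.1, 0.2, -0.8]
```

```bash
python3 -m creep '[[[-0.5,0,0],0],[[-1,0,0],0],[[-1,0,0],0]]'|sed -n '2p;4p'; python3 -m creep '[[[-0.5,0,0],0],[[-1,0,0],0],[[-1,0,0],0]]'|sed -n '2p;4p'
python3 - <<'E'
from h import *
c=camera('top'); p=cv2.cvtColor(c["pixels"],cv2.COLOR_RGB2BGR)
a=cv2.resize(p[143:213,97:212],None,fx=4,fy=4,interpolation=cv2.INTER_CUBIC)
c=camera('wrist'); p=cv2.cvtColor(c["pixels"],cv2.COLOR_RGB2BGR)
b=cv2.resize(p[180:330,100:400],None,fx=1.8,fy=1.8)
o=np.zeros((560,560,3),np.uint8);o[:280,:460]=a;o[285:285+b.shape[0],:b.shape[1]]=b
cv2.imwrite('pics/c3.png',o)
E
```

```text
position: [0.6098, 0.128, 0.1263]
ft_force: [0.6, 0.3, -1.6]
position: [0.6108, 0.1279, 0.1263]
ft_force: [0.4, 0.9, -1.0]
```

View pics/c3.png

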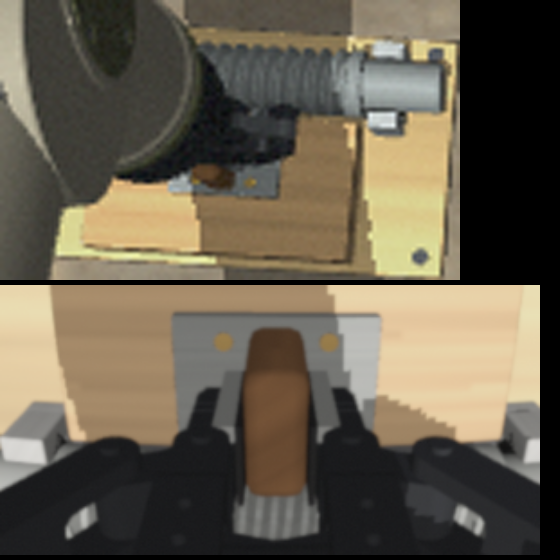

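Top crop (upper half): the leaf's back corners are at about (170,191) and (278,197) in the crop. The gripper hides the teeth. Wrist view: the leaf is square to the ledge. I'll measure the back edge to get the distance still to go.

Run:
```python
from h import *
a=np.radians(-2.5);ex=np.array([np.cos(a),np.sin(a)]);ey=np.array([-ex[1],ex[0]]);O=np.array([.5955,.131])+.0635*ex
for n in("top","scene"):
    c=camera(n);P=cloud(c);hsv=cv2.cvtColor(c["pixels"],cv2.COLOR_RGB2HSV)
    d=P[...,:2]-O;x=d@ex*1000;y=d@ey*1000;z=P[...,2]*1000
    m=(hsv[...,1]<60)&(abs(z-43)<3)&(x<-45)&(x>-85)&(abs(y)<45)
    print(n,m.sum(),"x",np.percentile(x[m],[0,2,5,50]).round(1),"y",np.percentile(y[m],[0,2,98,100]).round(1),"z",np.median(z[m]))
    b=(hsv[...,1]>90)&(z>70)&(z<88)&(x<-40)&(x>-90)&(abs(y)<20)
    if b.sum(): print(" block",b.sum(),x[b].min(),x[b].max(),y[b].min(),y[b].max())
```

```text
top 117 x [-70.4 -70.2 -69.5 -64.6] y [-35.9 -35.6  26.1  27.9] z 43.06257517747712
 block 35 -68.55133486308635 -59.864179877476474 -12.63640320563203 2.4556731678562684
scene 57 x [-71.4 -71.1 -70.5 -63.4] y [-37.6 -36.3  25.3  28.8] z 43.07513562102061
 block 20 -69.266202185269 -59.16254050471261 -10.74989300211124 2.704438474260396
```

```bash
python3 -m creep '[[[-0.5,0,0],0],[[-1,0,0],0],[[-1,0,0],0]]'|sed -n '2p;4p'; python3 -m creep '[[[-0.5,0,0],0],[[-1,0,0],0],[[-1,0,0],0]]'|sed -n '2p;4p'
```

```text
position: [0.6118, 0.1279, 0.1263]
ft_force: [0.1, 0.4, -0.0]
position: [0.6126, 0.128, 0.1262]
ft_force: [-1.0, 0.8, -2.0]
```

```bash
python3 -m creep '[[[-0.5,0,0],0],[[-0.5,0,0],0]]'|sed -n '2p;4p'; python3 -m creep '[[[-0.5,0,0],0],[[-0.5,0,0],0]]'|sed -n '2p;4p'; python3 -m creep '[[[-0.5,0,0],0],[[-0.5,0,0],0]]'|sed -n '2p;4p'
```

```text
position: [0.6131, 0.128, 0.1262]
ft_force: [-1.6, 0.6, -1.5]
position: [0.6135, 0.1281, 0.1262]
ft_force: [-2.8, 0.6, -1.1]
position: [0.614, 0.1281, 0.1262]
ft_force: [-3.4, 2.4, -1.3]
```

```bash
python3 -m creep '[[[0,0.5,0],0],[[0,0.5,0],0]]'|sed -n '2p;4p'; python3 -m creep '[[[0,0.5,0],0],[[0,0.5,0],0]]'|sed -n '2p;4p'; python3 -m creep '[[[0,0.5,0],0],[[0,0.5,0],0]]'|sed -n '2p;4p'
```

```text
position: [0.6142, 0.1284, 0.1262]
ft_force: [-3.2, 1.7, -2.1]
position: [0.6144, 0.1287, 0.1263]
ft_force: [-2.4, 1.6, -1.6]
position: [0.6144, 0.1289, 0.1263]
ft_force: [-2.5, 0.1, -1.4]
```

```bash
python3 -m creep '[[[0,0.5,0],0],[[0,0.5,0],0]]'|sed -n '2p;4p'; python3 -m creep '[[[0,0.5,0],0],[[0,0.5,0],0]]'|sed -n '2p;4p'; python3 -m creep '[[[0,0.5,0],0],[[0,0.5,0],0]]'|sed -n '2p;4p'
```

```text
position: [0.6144, 0.1294, 0.1263]
ft_force: [-2.9, -1.8, -1.9]
position: [0.6144, 0.1296, 0.1263]
ft_force: [-1.6, -2.6, -0.5]
position: [0.6145, 0.1297, 0.1264]
ft_force: [-2.6, -4.6, 0.1]
```

```bash
python3 -m creep '[[[0,-0.5,0],0],[[0,-1.2,0],0],[[0,-1.2,0],0]]'|sed -n '2p;4p'; python3 -m creep '[[[-0.6,0,0],0],[[-0.6,0,0],0]]'|sed -n '2p;4p'; python3 -m creep '[[[-0.6,0,0],0],[[-0.6,0,0],0]]'|sed -n '2p;4p'; python3 -m creep '[[[-0.6,0,0],0],[[-0.6,0,0],0],[[-0.6,0,0],0]]'|sed -n '2p;4p'
```

```text
position: [0.6144, 0.1295, 0.1263]
ft_force: [-0.7, -3.5, -1.7]
position: [0.6149, 0.1295, 0.1263]
ft_force: [-3.1, -3.6, 0.9]
position: [0.6153, 0.1295, 0.1263]
ft_force: [-4.2, -3.1, 2.3]
position: [0.6157, 0.1295, 0.1263]
ft_force: [-4.7, -3.3, 3.0]
```

```bash
T(){ python3 -c "
from h import *
o=manip.get_obs();print(o['position'].round(4),o['ft_force'].round(1),o['torque'].round(2),wyaw(o).round(2))"; }
T; python3 -m creep '[[[0,-0.5,0],0],[[0,-0.5,0],0]]'>/dev/null;T; python3 -m creep '[[[0,-0.5,0],0],[[0,-0.5,0],0]]'>/dev/null;T;  python3 -m creep '[[[-0.4,0,0],0],[[-0.4,0,0],0]]'>/dev/null;T
```

```text
[0.6157 0.1295 0.1263] [-4.7 -3.3  3. ] [-0.73  1.22 -0.01] -2.45
[0.6157 0.1293 0.1263] [-4.6 -1.7  2.4] [-0.46  1.13  0.07] -2.43
[0.6156 0.1292 0.1263] [-5.2 -1.   2. ] [-0.18  1.15 -0.01] -2.41
[0.616  0.1293 0.1262] [-5.3 -1.3  2.1] [-0.24  1.28  0.05] -2.41
```

```bash
cat >> h.py <<'E'
def T():
    o=manip.get_obs();print(o['clock'].round(1),o['position'].round(4),o['ft_force'].round(1),o['torque'].round(2),wyaw(o).round(2))
E
python3 -m creep '[[[-0.4,-0.4,0],0],[[-0.4,-0.4,0],0],[[-0.4,-0.4,0],0]]'>/dev/null;python3 -c "from h import *;T()"
python3 -m creep '[[[0,0,0],0],[[0,0,0],0],[[0,0,0],0],[[0,0,0],0],[[0,0,0],0]]'>/dev/null;python3 -c "from h import *;T()"
python3 - <<'E'
from h import *
a=np.radians(-2.5);ex=np.array([np.cos(a),np.sin(a)]);ey=np.array([-ex[1],ex[0]]);O=np.array([.5955,.131])+.0635*ex
for n in("top","scene"):
    c=camera(n);P=cloud(c);hsv=cv2.cvtColor(c["pixels"],cv2.COLOR_RGB2HSV)
    d=P[...,:2]-O;x=d@ex*1000;y=d@ey*1000;z=P[...,2]*1000
    m=(hsv[...,1]<60)&(abs(z-43)<3)&(x<-45)&(x>-85)&(abs(y)<45)
    print(n,m.sum(),"x",np.percentile(x[m],[0,2,5,50]).round(1),"y",np.percentile(y[m],[0,2,98,100]).round(1),"z",np.median(z[m]))
    s=(abs(x)<30)&(abs(y)>40)&(abs(y)<105)&(z>57);print(" screwtop x",x[s].mean())
E
```

```text
top 120 x [-65.4 -65.1 -64.9 -59.3] y [-34.6 -34.1  27.3  28.1] z 43.26981272653315
 screwtop x -12.97760205651878
scene 48 x [-67.  -67.  -66.1 -58.7] y [-37.  -36.5  28.5  29.6] z 43.217468160596795
 screwtop x -12.665664196574996Traceback (most recent call last):
  File "<string>", line 1, in <module>
    from h import *;T()
                    ~^^
  File "h.py", line 29, in T
    o=manip.get_obs();print(o['clock'].round(1),o['position'].round(4),o['ft_force'].round(1),o['torque'].round(2),wyaw(o).round(2))
                            ^^^^^^^^^^^^^^^^
AttributeError: 'float' object has no attribute 'round'
Traceback (most recent call last):
  File "h.py", line 29, in T
    o=manip.get_obs();print(o['clock'].round(1),o['position'].round(4),o['ft_force'].round(1),o['torque'].round(2),wyaw(o).round(2))
                            ^^^^^^^^^^^^^^^^
AttributeError: 'float' object has no attribute 'round'
```

```bash
sed -i "s/o\['clock'\].round(1)/round(o['clock'],1)/" h.py; T="python3 -c 'from h import *;T()'"
eval $T; python3 -m creep '[[[0.5,0,-0.2],0],[[0.5,0,-0.2],0]]'>/dev/null;eval $T; python3 -m creep '[[[0.5,0,0],0],[[0.5,0,0],0]]'>/dev/null;eval $T
```

```text
14.3 [0.6162 0.1292 0.1262] [-6.9 -0.3  2. ] [-0.03  1.42  0.04] -2.39
14.5 [0.6158 0.1292 0.1263] [-5.2 -0.2  1.2] [0.09 1.21 0.08] -2.39
14.7 [0.6155 0.1292 0.1263] [-5.   1.8 -0.3] [0.4  1.04 0.07] -2.39
```

```bash
T="python3 -c 'from h import *;T()'"
python3 -m creep '[[[0.5,0,0],0],[[0.5,0,0],0]]'>/dev/null;eval $T; python3 -m creep '[[[0.5,0,0],0],[[0.5,0,0],0]]'>/dev/null;eval $T;python3 -m creep '[[[0.5,0,0],0],[[0.5,0,0],0]]'>/dev/null;eval $T
```

```text
14.8 [0.6152 0.129  0.1264] [-3.   2.4 -2.8] [0.65 0.86 0.14] -2.41
15.0 [0.6148 0.1286 0.1265] [-3.7  3.1 -2.4] [0.78 0.73 0.17] -2.43
15.2 [0.6144 0.1286 0.1265] [-1.5  3.5 -3.1] [0.99 0.48 0.14] -2.43
```

```bash
T="python3 -c 'from h import *;T()'"
python3 -m creep '[[[0,0.4,0.1],0],[[0,0.7,0.2],0],[[0,0.7,0.2],0]]'>/dev/null;eval $T; python3 -m creep '[[[0,0.4,0.1],0],[[0,0.4,0.1],0]]'>/dev/null;eval $T
```

```text
15.4 [0.6146 0.1287 0.1265] [-3.3  2.9 -1. ] [0.51 0.56 0.1 ] -2.46
15.6 [0.6146 0.1288 0.1264] [-2.1  0.4  0.8] [0.19 0.51 0.08] -2.48
```

```bash
T="python3 -c 'from h import *;T()'"
python3 -m creep '[[[0,0,0],0],[[0,0,0],0],[[0,0,0],0],[[0,0,0],0],[[0,0,0],0]]' 0.45 20|tail -2;eval $T
python3 - <<'E'
from h import *
a=np.radians(-2.5);ex=np.array([np.cos(a),np.sin(a)]);ey=np.array([-ex[1],ex[0]]);O=np.array([.5955,.131])+.0635*ex
for n in("top","scene"):
    c=camera(n);P=cloud(c);hsv=cv2.cvtColor(c["pixels"],cv2.COLOR_RGB2HSV)
    d=P[...,:2]-O;x=d@ex*1000;y=d@ey*1000;z=P[...,2]*1000
    m=(hsv[...,1]<60)&(abs(z-43)<3)&(x<-45)&(x>-85)&(abs(y)<45)
    print(n,m.sum(),"x",np.percentile(x[m],[0,2,5,50]).round(1),"y",np.percentile(y[m],[0,2,98,100]).round(1),"z",np.median(z[m]))
E
```

```text
grip_width: 0.45
grasp_force: 0.0
16.0 [0.6146 0.1291 0.1263] [-0.  -0.1  0.8] [ 0.    0.04 -0.  ] -2.46
top 114 x [-67.4 -67.1 -66.9 -61.8] y [-35.  -34.7  27.4  27.9] z 42.60406259725322
scene 53 x [-68.5 -67.7 -67.2 -61.6] y [-34.  -33.4  27.5  28.7] z 43.02882919415085
```

Back edge is near -68 mm, which is home. Retreating straight up and then checking.

```bash
python3 -m creep '[[[0,0,-10],0],[[0,0,-35],0],[[0,0,-70],0],[[0,0,-105],0],[[0,0,-140],0]]'|sed -n '2p;4p'; python3 -m creep '[[[20,-30,-10],0],[[40,-60,-20],0],[[60,-95,-30],0],[[80,-130,-40],0],[[100,-165,-50],0]]'|sed -n '2p'; python3 -m creep '[[[20,-30,0],0],[[40,-60,0],0],[[60,-95,0],0],[[60,-130,0],0],[[60,-130,0],0]]'|sed -n '2p'
python3 - <<'E'
from h import *
a=np.radians(-2.5);ex=np.array([np.cos(a),np.sin(a)]);ey=np.array([-ex[1],ex[0]]);O=np.array([.5955,.131])+.0635*ex
im=[]
for n in("top","scene"):
    c=camera(n);P=cloud(c);hsv=cv2.cvtColor(c["pixels"],cv2.COLOR_RGB2HSV);p=cv2.cvtColor(c["pixels"],cv2.COLOR_RGB2BGR)
    d=P[...,:2]-O;x=d@ex*1000;y=d@ey*1000;z=P[...,2]*1000
    m=(hsv[...,1]<60)&(abs(z-43)<3)&(x<-25)&(x>-85)&(abs(y)<45)
    print(n,m.sum(),"x",np.percentile(x[m],[0,2,98,100]).round(1),"y",np.percentile(y[m],[0,2,98,100]).round(1))
    b=(hsv[...,1]>90)&(z>78)&(z<88)&(x<-20)&(x>-90)&(abs(y)<30)
    if b.sum(): print(" block",rect(P[b]), rect(np.c_[x[b],y[b]]/1000))
    im.append(cv2.resize(p[143:213,97:212] if n=="top" else p[130:200,170:285],(800,290),interpolation=cv2.INTER_CUBIC) if 0 else cv2.resize(p[143:213,97:212] if n=="top" else p[130:200,170:285],None,fx=4.2,fy=4.2,interpolation=cv2.INTER_CUBIC))
cv2.imwrite("pics/fin.png",np.vstack(im))
E
```

```text
position: [0.6142, 0.129, 0.2686]
ft_force: [0.2, 0.5, -0.2]
position: [0.5061, -0.0329, 0.3173]
position: [0.4398, -0.1654, 0.3176]
top 294 x [-67.2 -67.  -26.2 -25. ] y [-35.4 -34.4  27.8  29. ]
 block (array([611.3, 126.7]), np.float32(-4.7), array([15. , 34.8])) (array([-47.5,  -3.6]), np.float32(-2.2), array([15. , 34.8]))
scene 68 x [-67.6 -67.1 -28.  -25.5] y [-36.9 -35.1  25.4  27.4]
 block (array([607.5, 116.7]), np.float32(0.0), array([0., 0.])) (array([-50.9, -13.7]), np.float32(0.0), array([0., 0.]))
```

View pics/fin.png

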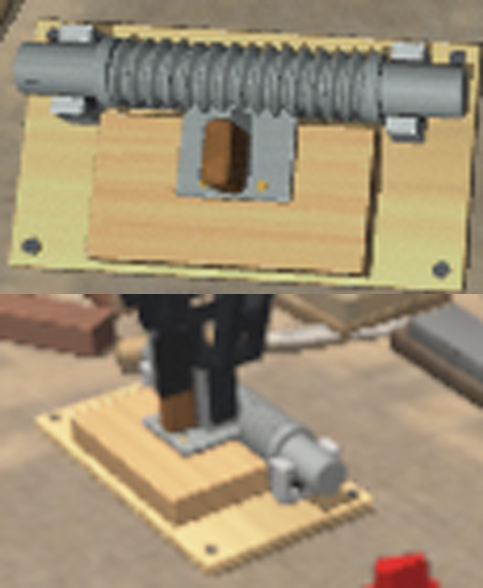

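The top view shows the leaf flat on the ledge at (237,155) with its teeth in the thread near mid-screw. Its block is 47.5 mm from the axis, against 48 mm when home. The arm is clear, so I'm handing in.

```bash
python3 -c "
from workcell import manip
print(manip.hand_in())"
```

```text
the job is handed in; nothing more can be done
None
```

The fine comb leaf is meshed with the thread near mid-screw and pressed home (5–7 N, at most about 7 N). It was let go there, its block 47.5 mm from the axis by camera against 48 mm when home. The other objects were not touched, and the job is handed in.

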